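# Check the closed height of a snack cup with the counter height gauge

### The arm

A 6-joint arm with a two-finger parallel gripper is mounted at the origin on the work surface. World frame = base frame: x ahead of the robot, y to its left, z up, the work surface at z = 0. Lengths are in m, angles in rad, forces in N, time in s.
With the tool pointing down it reaches from about 0.3 to 0.775 m from the base axis. Payload 14.6 kg.
Tool frame: the origin (TCP) lies at the very end of the fingers, on their centre line; the grasp point (between the pads) lies behind it (manip.grip_point_offset is the x of the grasp point in the tool frame, in m); x points along the fingers, y is the direction in which the jaws open and shut, and the axes are right-handed (so a half turn about x gives the same grasp; the last joint's range is limited). The gripper opens to 85 mm and grips with 20 to 120 N. Pads are 22 mm wide; open, the fingers measure 114 mm over their backs; the gripper's body (76 mm by 85 mm) begins 54 mm behind the grasp point. The pads swing forward as they close: fully open they stand 13 mm farther back than shut.
Start: joints at [-1.189, 0.3, 1.521, -0, 1.321, -0.067], TCP at [0.239, -0.496, 0.231] pointing down, gripper open.
Joint ranges: [-3.03, 3.03], [-0.79, 2.21], [0.23, 2.52], [-1.04, 4.18], [0, 3.07], [-2.55, 2.55]. Speed limits (rad/s): [2.22, 2.22, 2.57, 3.14, 3.14, 3.14].

### API

Orientations are given as a rotation vector (axis times angle).
In Python, from station import manip gives the robot as it stands.
- The arm moves only by the tool step_arm, never from a script. Its argument "rows" is a list of rows, each a list of 6 numbers: the shift along the tool's x, y, z in m, then the turn, a rotation vector about the tool's x, y, z in degrees. A call has 1 to 20 rows; each row shifts and turns the commanded pose from where the row before left it, along the tool's axes as they then stand; what a row does not reach is not made up. A row lasts 1/10 s, in which the tool goes at most 50 mm and 8.59 degrees, less where a joint would pass 70% of its speed; a pose out of reach is approached as far as the arm can. A call with a gripper value outside its range is refused whole. "grip" is the opening, from 0 (shut) to 1 (fully open), set as the call begins (left out, the last holds). The fingers move at their own pace and stop on an object; the grip force is fixed at half the most. Time passes only in rows, so rows that do not move let the fingers close. It gives the time, the measured TCP pose, the force and the opening at its end, in the units of the state.
- manip.read_state(): the state, without advancing time (a new reading comes with each control period).
- manip.capture(name): name is "scene" or "top" or "wrist"; returns a dict with "image" (384x512x3 uint8, red, green, blue), "camera_matrix" (3x3 intrinsics, pixels), "rvec" (rotation vector, rad) and "tvec" (3), from world to camera coordinates, as OpenCV has them. Camera axes: x right, y down, z forward; pixel columns grow to the right and rows downward; lengths in m; the calibration is good to about 2 mm. The wrist camera is an equidistant fisheye: a pixel r from the principal point sees the ray r / f radians off the axis. A picture is of the moment at which its call begins. There is no depth.
- manip.close_job(): hands the job in, once; it reports no verdict.
Trained networks look in a picture, given as the dict that the camera call returned (one of the last four; its "shot" number tells which), for a name from the list of things; names that differ only in an ending like _2 or _b are one class to them, and where a whole thing is asked for, a point or a joint stands for the part that bears it (a point fixed in the world has none). Each returns a list of dicts, best first, with "confidence" (0 to 1); they miss things now and then, are a little off and sometimes report something else, mostly with a low value. They report only what shows in the picture. A call takes as long as a camera call. They do not tell look-alikes from the thing itself.
- manip.boxes_of(target, picture): "rect" ([left, top, width, height] in pixels, round what is visible of it).
- manip.place_of(target, picture): "uv" ([column, row] in pixels: a listed point, or the origin of a listed thing).
The state is a dict: "time_s": time; "q": joint angles; "dq": joint speeds; "joint_torque": joint torques, N m; "tcp_pos": TCP position; "tool_rot": TCP orientation; "ft_force": force on the tool from outside, world axes, zero at the start; "torque": the same for the moment, N m; "grip_width": opening from 0.0 (shut) to 1.0 (fully open).
Only numpy, scipy, OpenCV 4.12 (cv2) and the standard library are available. Lean on these libraries where they do the work, as an engineer would, in place of code of your own. Each camera call takes 0.05 s, during which the arm holds its last target. There are 200 camera calls.

### The job

Check the closed height of the blue-lidded snack cup: turn the turntable until that cup stands under the still raised foot of the height gauge, then press the gauge's yellow pad down until the foot rests well on the lid with its spring pressed in about halfway (not to its stop), and leave it reading. Turn only the turntable: do not touch or tip the cups, jar or spoon cup on it, never let the tall spoon cup, the jar or the other cup strike the gauge, and leave the timer and the other things on the counter where they are.

Things in the scene. Friction and masses are not known exactly. Their poses are not given: they have to be found in the camera images.
- turntable_base: Fixed dark round foot (dia 260, 15 mm high) under the turntable; origin on the counter, on the turntable's vertical axis. Its x axis points to the gauge column.
- turntable (a joint): Angle (rad) of the turntable disc about its vertical axis, positive counter-clockwise from above; it turns many turns both ways and stays where left (light friction, about 0.12 N m, so 1 N at a peg). What stands on it turns with it if turned smoothly.
- turntable_top (a point): Centre of the upper surface of the round wooden turntable disc (dia 360 mm), 35 mm above the counter. Six upright dark wooden pegs stand on it near the rim, 60 degrees apart on a 165 mm radius, each 16 mm thick, 60 mm high; push them to turn it.
- peg0 (a point): Centre of the top of one of the six turntable pegs, 95 mm above the counter (16 mm thick, 60 mm high); turns with the disc.
- peg1 (a point): Centre of the top of one of the six turntable pegs, 95 mm above the counter (16 mm thick, 60 mm high); turns with the disc.
- peg2 (a point): Centre of the top of one of the six turntable pegs, 95 mm above the counter (16 mm thick, 60 mm high); turns with the disc.
- peg3 (a point): Centre of the top of one of the six turntable pegs, 95 mm above the counter (16 mm thick, 60 mm high); turns with the disc.
- peg4 (a point): Centre of the top of one of the six turntable pegs, 95 mm above the counter (16 mm thick, 60 mm high); turns with the disc.
- peg5 (a point): Centre of the top of one of the six turntable pegs, 95 mm above the counter (16 mm thick, 60 mm high); turns with the disc.
- gauge: Fixed height gauge: dark foot plate 70 x 130 x 12 mm, 22 x 30 mm column 235 mm high, about 250 mm from the turntable axis. Origin on the counter below the foot; +x points to the column, 150 mm away. A grey arm, 20 mm wide, underside 182 mm up when raised, reaches 150 mm over the turntable and carries pad and foot; only things below 135 mm pass under the raised foot.
- gauge_slide (a joint): How far the gauge's carriage (sleeve, arm, pad, foot) has been lowered, m: 0 raised, 0.05 lowest. It stays where it is left, held by about 8 N of friction; its weight is 3 N, so about 5 N starts it moving down, and 6 to 10 N once the foot presses on something.
- gauge_pad (a point): Centre of the flat top of the yellow round press pad (dia 36 mm), right above the foot; 245 mm above the counter when raised. Goes down with the carriage.
- gauge_foot (a joint): How far the black sprung foot is pressed up into the arm, m: 0 free, 0.016 at its stop (about 0.008 is halfway). Spring 200 N/m with 1 N preload. Height of the foot's underside = 0.135 - gauge_slide + gauge_foot.
- foot_tip (a point): Centre of the underside of the black foot disc (dia 22 mm), about 100 mm from the turntable's axis; 135 mm above the counter when raised and free.
- blue_cup: The snack cup to check: white cup, blue lid, 72 mm widest, 78 mm high, loose on the turntable, about 100 mm from its axis. Origin at the centre of its underside, z up.
- blue_cup_lid (a point): Centre of the flat top of the blue lid (lid dia 72 mm), 78 mm above the disc, 113 mm above the counter.
- white_cup: The other snack cup, same size, white lid, loose on the turntable at about 100 mm from its axis; low enough to pass under the raised foot. Origin at the centre of its underside.
- spoon_cup: Stainless steel spoon cup, dia 70, 100 mm high, with three upright spoons reaching 201 mm above its underside; loose on the turntable at about 100 mm from its axis; too tall to pass under the gauge. Origin at the centre of its underside.
- cookie_jar: Closed glass cookie jar, dia 108, 152 mm high with its lid knob, loose at the middle of the turntable. Origin at the centre of its underside.
- timer: Red plastic kitchen timer with a turning knob, dia 66, 55 mm high, loose on the counter beside the turntable. Origin at the centre of its underside.
- oil_bottle: Green glass oil bottle, dia 64, 200 mm high, loose on the counter; origin at the centre of its underside.
- mug: Blue mug, dia 80, 90 mm high, loose on the counter; origin at the centre of its underside.
- pepper_mill: Dark wooden pepper mill, dia 54, 140 mm high, loose on the counter; origin at the centre of its underside.
- bowl: Terracotta bowl, dia 150, 60 mm high, loose on the counter; origin at the centre of its underside.
Things that resemble listed ones, but are neither listed nor needed, are in the scene too. Leave any turquoise look-alike of the white_cup alone.

How it is judged:
By the outcome, as a careful person would: the job done as asked, in the order asked, and still so for the second after the job is handed in, with the robot touching nothing.
It also fails if it takes over 72 s, if anything falls off the work surface, if the arm or the gripper's body presses on something with over 40 N, if the wrist force passes 120 N, or if a joint passes its speed limit or range.

## Working session

There is one attempt and no reset: what is moved stays moved. The work goes in short steps, Python scripts to look and compute and a tool call to move; the robot and the scene stay as the last step left them, time stands still between calls to the robot, and variables do not carry over. Pictures are saved under pics/ and viewed, about 8 in all and at most 12, crops included, and the job is handed in when it is done.

Besides the shell and the picture viewer there is one more tool, called after "Emit:" as name(argument=value, ...) on one line, values as JSON. step_arm: Moves the arm, as the interface text tells. Its arguments: {"type":"object","properties":{"rows":{"type":"array","items":{"type":"array","items":{"type":"number"}}},"grip":{"type":"number"}},"required":["rows"]}

```bash
mkdir -p pics; cat > h.py <<'E'
import numpy as np, cv2
from station import manip
def cap(n,save=None):
    p=manip.capture(n)
    if save: cv2.imwrite('pics/'+save,p['image'][:,:,::-1])
    return p
def ray(p,uv):
    K=np.array(p['camera_matrix']);R=cv2.Rodrigues(np.array(p['rvec'],float))[0];t=np.array(p['tvec'],float).ravel()
    d=R.T@np.linalg.inv(K)@np.array([uv[0],uv[1],1.]);return -R.T@t,d
def atz(p,uv,z):
    c,d=ray(p,uv);return c+d*(z-c[2])/d[2]
def find(p,n,z,k=3):
    for r in manip.place_of(n,p)[:k]:
        print(n,np.round(r['uv']),round(r['confidence'],2),np.round(atz(p,r['uv'],z),3))
E
python3 - <<'E'
from h import *
for c in('top','scene'):
    p=cap(c,c+'1.png');print(c)
    for n,z in dict(turntable_top=.035,peg0=.095,peg1=.095,gauge=0,gauge_pad=.245,foot_tip=.135,blue_cup_lid=.113,blue_cup=.035,white_cup=.035,spoon_cup=.035,cookie_jar=.035,timer=0,oil_bottle=0,mug=0,pepper_mill=0,bowl=0).items(): find(p,n,z,6 if n=='peg0' else 2)
E
```

```text
top
turntable_top [240. 188.] 0.82 [0.616 0.081 0.035]
peg0 [218. 132.] 0.9 [0.775 0.143 0.095]
peg0 [181. 172.] 0.89 [0.652 0.249 0.095]
peg0 [291. 198.] 0.83 [ 0.58  -0.073  0.095]
peg0 [193. 224.] 0.77 [0.5   0.21  0.095]
peg0 [251. 238.] 0.69 [0.461 0.042 0.095]
peg0 [279. 147.] 0.58 [ 0.73  -0.038  0.095]
peg1 [218. 132.] 0.9 [0.775 0.143 0.095]
peg1 [181. 172.] 0.89 [0.652 0.249 0.095]
gauge [215. 166.] 0.76 [0.686 0.163 0.   ]
gauge [252. 158.] 0.24 [0.714 0.046 0.   ]
gauge_pad [211. 152.] 0.95 [0.685 0.144 0.245]
gauge_pad [238. 189.] 0.34 [0.59  0.071 0.245]
blue_cup_lid [244. 219.] 0.6 [0.517 0.062 0.113]
blue_cup_lid [195. 224.] 0.5 [0.501 0.203 0.113]
blue_cup [244. 219.] 0.63 [0.519 0.066 0.035]
white_cup [201. 190.] 0.64 [0.608 0.2   0.035]
white_cup [134. 149.] 0.57 [0.732 0.41  0.035]
spoon_cup [253. 161.] 0.81 [0.698 0.04  0.035]
cookie_jar [237. 186.] 0.68 [0.619 0.088 0.035]
cookie_jar [160. 207.] 0.42 [0.554 0.324 0.035]
oil_bottle [394. 181.] 0.97 [ 0.645 -0.404  0.   ]
mug [403. 243.] 0.66 [ 0.45  -0.429  0.   ]
mug [236. 188.] 0.59 [0.617 0.095 0.   ]
pepper_m
[... 720 characters left out ...]
_lid [287. 202.] 0.61 [0.529 0.071 0.113]
blue_cup_lid [328. 222.] 0.32 [0.519 0.21  0.113]
blue_cup [282. 214.] 0.63 [0.512 0.044 0.035]
white_cup [350. 345.] 0.78 [0.757 0.426 0.035]
white_cup [214. 230.] 0.67 [ 0.702 -0.071  0.035]
spoon_cup [278. 214.] 0.65 [0.523 0.037 0.035]
spoon_cup [240. 250.] 0.62 [0.711 0.039 0.035]
cookie_jar [272. 241.] 0.93 [0.624 0.093 0.035]
timer [351. 278.] 0.91 [0.563 0.331 0.   ]
oil_bottle [152. 182.] 0.58 [ 0.656 -0.442 -0.   ]
mug [198. 156.] 0.81 [ 0.434 -0.437  0.   ]
mug [280. 216.] 0.36 [0.494 0.027 0.   ]
pepper_mill [384. 327.] 0.69 [0.643 0.469 0.   ]
pepper_mill [248. 271.] 0.52 [ 0.733  0.09  -0.   ]
bowl [403. 263.] 0.8 [ 0.42   0.426 -0.   ]
```

View pics/top1.png

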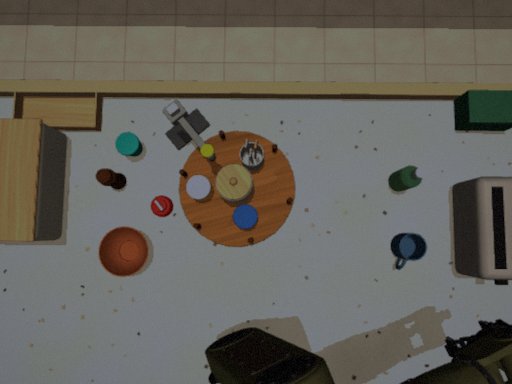

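View pics/scene1.png

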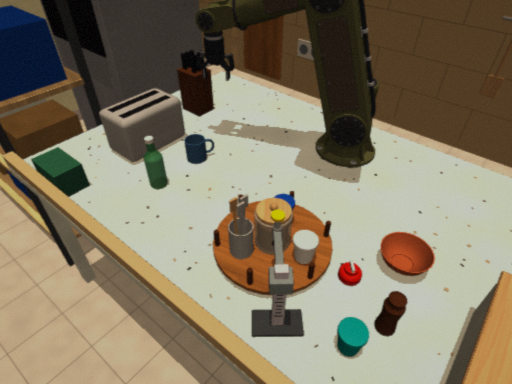

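Top and scene views agree. The disc centre is about (0.617, 0.090), the gauge foot at about 40°, blue cup 194°, white cup 95° and spoon cup −31°. The blue cup must go clockwise by about 154°, so the spoon cup never crosses the gauge. I'll cage the peg at 257.5°, which has no cups near it, and carry it round the arc.

```bash
cat >> h.py <<'E'
from scipy.spatial.transform import Rotation as Ro
def rel(target,yaw):
    "rows to target with tool down, tool y at yaw (deg) mod 180"
    s=manip.read_state();p=np.array(s['tcp_pos']);R=Ro.from_rotvec(s['tool_rot'])
    a=np.radians(yaw);y=np.array([np.cos(a),np.sin(a),0]);x=np.array([0,0,-1.])
    T=Ro.from_matrix(np.c_[x,y,np.cross(x,y)])
    print('tcp',p.round(4),'q',np.round(s['q'],3),'t',s['time_s'],'f',np.round(s['ft_force'],1))
    print('shift tool',R.inv().apply(np.array(target)-p).round(4),'turn deg',np.degrees((R.inv()*T).as_rotvec()).round(2))
E
python3 - <<'E'
from h import *
s=manip.read_state();print(Ro.from_rotvec(s['tool_rot']).as_matrix().round(3),manip.grip_point_offset)
for y in(167.5,-12.5):rel([.580,-.076,.2],y)
p=cap('top');print(atz(p,(188,128),.012),atz(p,(174,110),.235),find(p,'timer',0.05))
E
```

```text
[[ 0.     0.434 -0.901]
 [-0.    -0.901 -0.434]
 [-1.     0.    -0.   ]] -0.0187
tcp [ 0.2386 -0.4955  0.2313] q [-1.189  0.3    1.521  0.     1.321 -0.067] t 1.7 f [-0.3  0.1  0.5]
shift tool [ 0.0313 -0.2299 -0.4896] turn deg [128.21  -0.     0.  ]
tcp [ 0.2386 -0.4955  0.2313] q [-1.189  0.3    1.521  0.     1.321 -0.067] t 1.7 f [-0.3  0.1  0.5]
shift tool [ 0.0313 -0.2299 -0.4896] turn deg [-51.79  -0.    -0.  ]
timer [160. 204.] 0.8 [0.561 0.322 0.05 ]
[0.80675362 0.248985   0.012     ] [0.79933342 0.24588989 0.235     ] None
```

Emit:
step_arm(rows=[[0,0,0,-7.4,0,0],[0,0,0,-7.4,0,0],[0,0,0,-7.4,0,0],[0,0,0,-7.4,0,0],[0,0,0,-7.4,0,0],[0,0,0,-7.4,0,0],[0,0,0,-7.4,0,0],[0.0024,0.0187,-0.0372,0,0,0],[0.0024,0.0187,-0.0372,0,0,0],[0.0024,0.0187,-0.0372,0,0,0],[0.0024,0.0187,-0.0372,0,0,0],[0.0024,0.0187,-0.0372,0,0,0],[0.0024,0.0187,-0.0372,0,0,0],[0.0024,0.0187,-0.0372,0,0,0],[0.0024,0.0187,-0.0372,0,0,0],[0.0024,0.0187,-0.0372,0,0,0],[0.0024,0.0187,-0.0372,0,0,0],[0.0024,0.0187,-0.0372,0,0,0],[0.0024,0.0187,-0.0372,0,0,0],[0.0024,0.0187,-0.0372,0,0,0]], grip=0.4)

```text
time_s: 3.8
tcp_pos: [0.5814, -0.0744, 0.2001]
tool_rot: [1.368, 1.098, -1.368]
ft_force: [0.6, -1.1, 0.5]
grip_width: 0.399
```

```bash
python3 - <<'E'
from h import *
rel([.580,-.076,.2],-12.5)
p=cap('wrist','w1.png')
K=np.array(p['camera_matrix']);R=cv2.Rodrigues(np.array(p['rvec'],float))[0];t=np.array(p['tvec'],float).ravel()
print(K.round(1))
def fe(uv,z):
    d=np.array(uv)-K[:2,2];r=np.hypot(*d);th=r/K[0,0];v=np.r_[d/r*np.sin(th),np.cos(th)]
    c=-R.T@t;w=R.T@v;return c+w*(z-c[2])/w[2]
for n,z in dict(peg0=.095,turntable_top=.035,gauge_pad=.245,blue_cup_lid=.113,spoon_cup=.035).items():
    for r in manip.place_of(n,p)[:6]:print(n,np.round(r['uv']),round(r['confidence'],2),fe(r['uv'],z).round(3))
E
```

```text
tcp [ 0.5814 -0.0744  0.2001] q [-0.19   0.406  1.452 -0.     1.283  0.028] t 3.8 f [ 0.6 -1.1  0.5]
shift tool [ 0.0001 -0.0011  0.0019] turn deg [ 0.02  0.   -0.01]
[[297.3   0.  251.2]
 [  0.  297.3 193.9]
 [  0.    0.    1. ]]
peg0 [406. 104.] 0.87 [ 0.735 -0.021  0.095]
peg0 [ 87. 101.] 0.85 [0.455 0.044 0.095]
peg0 [244. 188.] 0.85 [ 0.577 -0.068  0.095]
blue_cup_lid [148.  60.] 0.66 [0.527 0.057 0.113]
blue_cup_lid [249. 189.] 0.5 [ 0.582 -0.064  0.113]
spoon_cup [342.  50.] 0.7 [0.703 0.04  0.035]
spoon_cup [253.  17.] 0.53 [0.62  0.091 0.035]
spoon_cup [87. 97.] 0.44 [0.421 0.059 0.035]
```

View pics/w1.png

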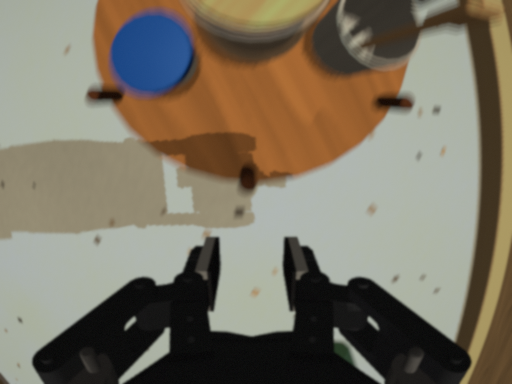

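The wrist view shows the caged peg at (247,178) and the blue lid at (152,52), both about where expected. I'll descend and begin the arc.

Emit:
step_arm(rows=[[0.018,-0.003,0,0,0,0],[0.018,0,0,0,0,0],[0.018,0,0,0,0,0],[0.018,0,0,0,0,0],[0.018,0,0,0,0,0],[0.018,0,0,0,0,0],[0.018,0,0,0,0,0],[0.018,0,0,0,0,0],[0,0,0,0,0,0],[0,-0.002,0,0.7,0,0],[0,-0.002,0,0.7,0,0],[0,-0.002,0,0.7,0,0],[0,-0.002,0,0.7,0,0],[0,-0.0029,0,1,0,0],[0,-0.0029,0,1,0,0]])

```text
time_s: 5.6
tcp_pos: [0.5642, -0.0718, 0.0563]
tool_rot: [1.429, 1.05, -1.429]
ft_force: [-0.2, -0.9, -1.1]
grip_width: 0.394
```

```bash
python3 - <<'E'
from h import *
rel([.580,-.076,.056],-12.5)
p=cap('top');find(p,'peg0',.095,6);find(p,'blue_cup_lid',.113)
E
```

```text
tcp [ 0.5642 -0.0718  0.0563] q [-0.191  0.542  1.621  0.     0.979  0.112] t 5.6 f [-0.2 -0.9 -1.1]
shift tool [ 0.0003  0.0164 -0.0007] turn deg [-4.87 -0.   -0.03]
peg0 [290. 201.] 0.92 [ 0.572 -0.071  0.095]
peg0 [179. 174.] 0.89 [0.649 0.257 0.095]
peg0 [220. 134.] 0.87 [0.768 0.139 0.095]
peg0 [278. 147.] 0.85 [ 0.731 -0.034  0.095]
peg0 [195. 221.] 0.77 [0.51  0.205 0.095]
peg0 [249. 240.] 0.77 [0.456 0.047 0.095]
blue_cup_lid [244. 217.] 0.75 [0.522 0.061 0.113]
```

Emit:
step_arm(rows=[[0,-0.0044,0,1.5,0,0],[0,-0.0059,-0.0001,2,0,0],[0,-0.0074,-0.0002,2.5,0,0],[0,-0.0088,-0.0002,3,0,0],[0,-0.0088,-0.0002,3,0,0],[0,-0.0088,-0.0002,3,0,0],[0,-0.0088,-0.0002,3,0,0],[0,-0.0088,-0.0002,3,0,0],[0,-0.0088,-0.0002,3,0,0],[0,-0.0088,-0.0002,3,0,0],[0,-0.0088,-0.0002,3,0,0],[0,-0.0088,-0.0002,3,0,0],[0,-0.0088,-0.0002,3,0,0],[0,-0.0088,-0.0002,3,0,0],[0,-0.0088,-0.0002,3,0,0],[0,-0.0088,-0.0002,3,0,0],[0,-0.0074,-0.0002,2.5,0,0],[0,-0.0059,-0.0001,2,0,0],[0,-0.0044,0,1.5,0,0],[0,-0.0029,0,1,0,0]])

```text
time_s: 7.75
tcp_pos: [0.4562, 0.0293, 0.0561]
tool_rot: [2.025, 0.368, -2.025]
ft_force: [0.0, -1.2, -0.7]
grip_width: 0.398
```

```bash
cat > chk.py <<'E'
from h import *
C=np.array([.617,.09])
s=manip.read_state();d=np.array(s['tcp_pos'])[:2]-C
print('tcp',np.round(s['tcp_pos'],4),'r',np.hypot(*d).round(4),'ang',np.degrees(np.arctan2(d[1],d[0]))%360,'q',np.round(s['q'],2))
for c in('top','scene'):
    p=cap(c,c+'_%d.png'%int(s['time_s']*10))
    P=[]
    for n,z in(('peg0',.095),('blue_cup_lid',.113),('white_cup',.035),('spoon_cup',.035),('gauge_pad',.245),('cookie_jar',.035),('timer',.0)):
        for r in manip.place_of(n,p)[:6 if n=='peg0' else 2]:
            x=atz(p,r['uv'],z);e=x[:2]-C
            print(c,n,round(r['confidence'],2),x.round(3),'r %.3f ang %.1f'%(np.hypot(*e),np.degrees(np.arctan2(e[1],e[0]))%360))
E
python3 chk.py
```

```text
tcp [0.4562 0.0293 0.0561] r 0.1719 ang 200.69651897261312 q [-0.02  0.34  1.94 -0.    0.87  1.19]
top peg0 0.96 [0.766 0.162 0.095] r 0.165 ang 25.8
top peg0 0.74 [ 0.746 -0.005  0.095] r 0.160 ang 323.6
top peg0 0.63 [0.459 0.022 0.095] r 0.172 ang 203.1
top peg0 0.62 [0.64  0.257 0.095] r 0.169 ang 82.3
top peg0 0.6 [0.482 0.183 0.095] r 0.163 ang 145.5
top blue_cup_lid 0.7 [0.532 0.144 0.113] r 0.100 ang 147.6
top white_cup 0.86 [0.694 0.156 0.035] r 0.101 ang 40.5
top white_cup 0.64 [0.741 0.41  0.035] r 0.343 ang 68.9
top spoon_cup 0.86 [ 0.63  -0.006  0.035] r 0.097 ang 277.4
top gauge_pad 0.69 [0.692 0.148 0.245] r 0.095 ang 37.7
top cookie_jar 0.94 [0.619 0.093 0.035] r 0.004 ang 56.6
top timer 0.67 [0.564 0.333 0.   ] r 0.248 ang 102.2
scene peg0 0.82 [0.767 0.155 0.095] r 0.163 ang 23.5
scene peg0 0.79 [0.475 0.031 0.095] r 0.154 ang 202.6
scene peg0 0.77 [0.762 0.002 0.095] r 0.169 ang 328.8
scene peg0 0.62 [0.491 0.184 0.095] r 0.157 ang 143.1
scene blue_cup_lid 0.9 [0.538 0.147 0.113] r 0.097 ang 144.3
scene white_cup 0.91 [0.707 0.16  0.035] r 0.114 ang 37.6
scene white_cup 0.68 [0.758 0.428 0.035] r 0.367 ang 67.3
scene spoon_cup 0.98 [ 0.638 -0.001  0.035] r 0.094 ang 283.1
scene spoon_cup 0.37 [ 0.675 -0.401  0.035] r 0.494 ang 276.8
scene gauge_pad 0.81 [0.694 0.151 0.245] r 0.098 ang 38.2
scene gauge_pad 0.39 [0.713 0.231 0.245] r 0.171 ang 55.7
scene cookie_jar 0.74 [0.634 0.096 0.035] r 0.018 ang 20.3
scene timer 0.81 [0.549 0.335 0.   ] r 0.255 ang 105.5
```

Emit:
step_arm(rows=[[0,-0.003,-0.0005,1,0,0],[0,-0.0044,-0.0003,1.5,0,0],[0,-0.0059,-0.0003,2,0,0],[0,-0.0074,-0.0003,2.5,0,0],[0,-0.0088,-0.0003,3,0,0],[0,-0.0088,-0.0003,3,0,0],[0,-0.0088,-0.0003,3,0,0],[0,-0.0088,-0.0003,3,0,0],[0,-0.0088,-0.0003,3,0,0],[0,-0.0088,-0.0003,3,0,0],[0,-0.0088,-0.0003,3,0,0],[0,-0.0088,-0.0003,3,0,0],[0,-0.0074,-0.0002,2.5,0,0],[0,-0.0059,-0.0001,2,0,0],[0,-0.0044,0,1.5,0,0],[0,-0.003,0,1,0,0],[0,0,0,0,0,0]])

```text
time_s: 10.25
tcp_pos: [0.4547, 0.1395, 0.0561]
tool_rot: [-2.059, 0.313, 2.059]
ft_force: [0.1, -0.0, -0.3]
grip_width: 0.4
```

```bash
python3 chk.py
```

```text
tcp [0.4547 0.1395 0.0561] r 0.1697 ang 163.0430928061465 q [0.22 0.37 1.89 0.   0.88 2.09]
top peg0 0.97 [0.458 0.125 0.095] r 0.163 ang 167.6
top peg0 0.96 [0.734 0.208 0.095] r 0.167 ang 45.3
top peg0 0.87 [ 0.501 -0.035  0.095] r 0.171 ang 227.0
top peg0 0.76 [ 0.656 -0.062  0.095] r 0.157 ang 284.2
top peg0 0.71 [0.573 0.245 0.095] r 0.161 ang 105.8
top peg0 0.61 [0.774 0.055 0.095] r 0.161 ang 347.4
top blue_cup_lid 0.86 [0.576 0.176 0.113] r 0.095 ang 115.4
top blue_cup_lid 0.73 [0.57  0.244 0.113] r 0.161 ang 106.9
top white_cup 0.97 [0.741 0.416 0.035] r 0.348 ang 69.2
top white_cup 0.61 [0.716 0.105 0.035] r 0.100 ang 8.6
top spoon_cup 0.63 [0.57  0.005 0.035] r 0.097 ang 241.0
top gauge_pad 0.83 [0.692 0.155 0.245] r 0.099 ang 40.9
top gauge_pad 0.62 [0.563 0.158 0.245] r 0.087 ang 128.5
top cookie_jar 0.57 [0.622 0.088 0.035] r 0.006 ang 344.0
top timer 0.78 [0.562 0.331 0.   ] r 0.247 ang 102.8
scene peg0 0.93 [0.724 0.196 0.095] r 0.151 ang 44.8
scene peg0 0.79 [0.58  0.254 0.095] r 0.168 ang 102.8
scene peg0 0.64 [ 0.664 -0.066  0.095] r 0.163 ang 286.8
scene peg0 0.63 [0.774 0.057 0.095] r 0.161 ang 348.0
scene peg0 0.57 [0.468 0.132 0.095] r 0.155 ang 164.4
scene blue_cup_lid 0.96 [0.588 0.18  0.113] r 0.095 ang 107.7
scene blue_cup_lid 0.18 [ 0.726 -0.308  0.113] r 0.412 ang 285.3
scene white_cup 0.83 [0.76  0.425 0.035] r 0.365 ang 67.0
scene white_cup 0.68 [0.738 0.099 0.035] r 0.121 ang 4.4
scene spoon_cup 0.69 [0.574 0.002 0.035] r 0.097 ang 243.9
scene spoon_cup 0.6 [ 0.677 -0.397  0.035] r 0.491 ang 277.0
scene gauge_pad 0.94 [0.69  0.161 0.245] r 0.102 ang 44.2
scene cookie_jar 0.61 [0.621 0.096 0.035] r 0.007 ang 57.7
scene timer 0.86 [0.564 0.331 0.   ] r 0.247 ang 102.4
scene timer 0.28 [0.64  0.466 0.   ] r 0.376 ang 86.5
```

```bash
python3 -c "
import glob,cv2;f=sorted(glob.glob('pics/top_*.png'),key=lambda x:int(x[9:-4]))[-1];i=cv2.imread(f)[90:270,100:320];cv2.imwrite('pics/c1.png',cv2.resize(i,None,fx=3,fy=3))"
```

```text
(no output)
```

View pics/c1.png

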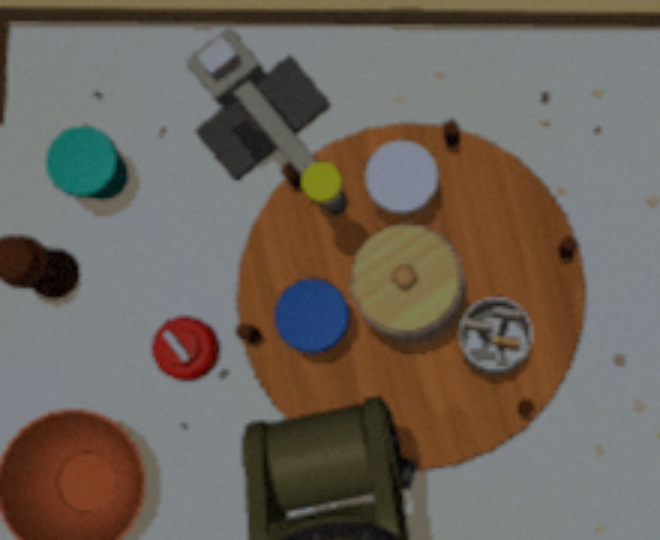

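The second view matches: peg at (250,333), blue lid (312,315), spoon cup at lower right and all upright. The timer hasn't moved. The last joint is near its limit, so I'll lift, flip the wrist half a turn and regrip the same peg.

Emit:
step_arm(rows=[[-0.01,0.007,0,0,0,0],[-0.025,0,0,0,0,0],[-0.03,0,0,0,0,0],[-0.025,0,0,-6,0,0],[-0.01,0,0,-8,0,0],[0,0,0,-8.5,0,0],[0,0,0,-8.5,0,0],[0,0,0,-8.5,0,0],[0,0,0,-8.5,0,0],[0,0,0,-8.5,0,0],[0,0,0,-8.5,0,0],[0,0,0,-8.5,0,0],[0,0,0,-8.5,0,0],[0,0,0,-8.5,0,0],[0,0,0,-8.5,0,0],[0,0,0,-8.5,0,0],[0,0,0,-8.5,0,0],[0,0,0,-8.5,0,0],[0,0,0,-8.5,0,0],[0,0,0,-8.5,0,0]])

```text
time_s: 13.05
tcp_pos: [0.4525, 0.1321, 0.1568]
tool_rot: [0.755, 1.435, -0.754]
ft_force: [-0.4, -0.9, -0.5]
grip_width: 0.401
```

Emit:
step_arm(rows=[[0,0,0,-8.5,0,0],[0,0,0,-8.5,0,0],[0,0,0,-8.5,0,0],[0,0,0,-8.5,0,0],[0,0,0,-4.5,0,0],[0,0,0,0,0,0]])

```text
time_s: 13.65
tcp_pos: [0.4526, 0.1321, 0.1567]
tool_rot: [0.236, 1.557, -0.236]
ft_force: [-0.3, 0.1, -0.2]
grip_width: 0.403
```

```bash
python3 - <<'E'
from h import *
s=manip.read_state();p=np.array(s['tcp_pos']);d=p[:2]-[.617,.09];R=Ro.from_rotvec(s['tool_rot']).as_matrix()
print(p.round(4),np.hypot(*d),np.degrees(np.arctan2(d[1],d[0]))%360,np.round(s['q'],2),'yaw y',np.degrees(np.arctan2(R[1,1],R[0,1])))
p=cap('wrist','w2.png')
K=np.array(p['camera_matrix']);R=cv2.Rodrigues(np.array(p['rvec'],float))[0];t=np.array(p['tvec'],float).ravel()
def fe(uv,z):
    d=np.array(uv)-K[:2,2];r=np.hypot(*d);th=r/K[0,0];v=np.r_[d/r*np.sin(th),np.cos(th)]
    c=-R.T@t;w=R.T@v;return c+w*(z-c[2])/w[2]
for r in manip.place_of('peg0',p)[:6]:print(np.round(r['uv']),round(r['confidence'],2),fe(r['uv'],.095).round(3))
E
```

```text
[0.4526 0.1321 0.1567] 0.1697568236784997 165.63386837310426 [ 0.21  0.21  1.82 -0.    1.11 -1.06] yaw y 72.77141028381935
[405. 289.] 0.86 [0.573 0.247 0.095]
[104. 299.] 0.82 [ 0.5   -0.027  0.095]
[252. 215.] 0.56 [0.457 0.133 0.095]
```

View pics/w2.png

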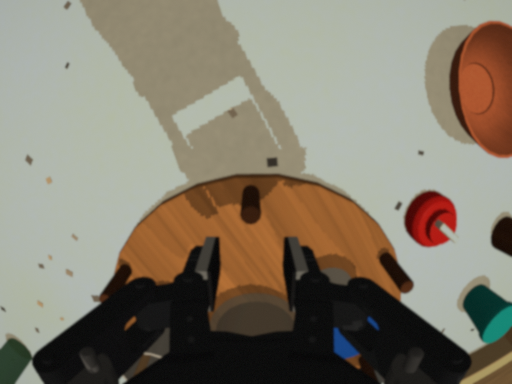

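The peg (top at about (251,205)) is centred between the fingers. I'll descend and continue.

Emit:
step_arm(rows=[[0.02,0,0,-2.8,0,0],[0.025,0,0,0,0,0],[0.025,0,0,0,0,0],[0.02,0,0,0,0,0],[0.01,0,0,0,0,0],[0,0.002,0,0.7,0,0],[0,0.002,0,0.7,0,0],[0,0.002,0,0.7,0,0],[0,0.002,0,0.7,0,0],[0,0.003,0,1,0,0],[0,0.0044,0.0001,1.5,0,0],[0,0.0059,0.0001,2,0,0],[0,0.0074,0.0002,2.5,0,0],[0,0.0088,0.0003,3,0,0],[0,0.0088,0.0003,3,0,0],[0,0.0088,0.0003,3,0,0],[0,0.0088,0.0003,3,0,0],[0,0.0088,0.0003,3,0,0],[0,0.0088,0.0003,3,0,0],[0,0.0088,0.0003,3,0,0]])

```text
time_s: 15.75
tcp_pos: [0.4977, 0.2101, 0.0562]
tool_rot: [0.62, 1.48, -0.62]
ft_force: [-0.8, -0.8, 0.6]
grip_width: 0.4
```

Emit:
step_arm(rows=[[0,0.0088,0.0003,3,0,0],[0,0.0088,0.0003,3,0,0],[0,0.0088,0.0003,3,0,0],[0,0.0088,0.0003,3,0,0],[0,0.0088,0.0003,3,0,0],[0,0.0074,0.0002,2.5,0,0],[0,0.0074,0.0002,2.5,0,0],[0,0.0059,0.0001,2,0,0],[0,0.0044,0.0001,1.5,0,0],[0,0.003,0,1,0,0],[0,0,0,0,0,0]])

```text
time_s: 16.85
tcp_pos: [0.5584, 0.2477, 0.0561]
tool_rot: [0.946, 1.355, -0.946]
ft_force: [-1.0, -0.4, -0.1]
grip_width: 0.4
```

```bash
python3 chk.py | grep -v -e white -e jar; python3 -c "
import glob,cv2,numpy as np
k=lambda x:int(x.split('_')[1][:-4])
a=cv2.imread(max(glob.glob('pics/top_*.png'),key=k))[90:270,120:300];b=cv2.imread(max(glob.glob('pics/scene_*.png'),key=k))[170:350,180:360]
cv2.imwrite('pics/c2.png',cv2.resize(np.hstack([a,b]),None,fx=2.2,fy=2.2,interpolation=2))"
```

```text
tcp [0.5584 0.2477 0.0561] r 0.1683 ang 110.37425398290573 q [0.36 0.62 1.49 0.   1.03 0.01]
top peg0 0.95 [ 0.513 -0.045  0.095] r 0.171 ang 232.3
top peg0 0.9 [0.558 0.237 0.095] r 0.158 ang 111.7
top peg0 0.71 [0.711 0.216 0.095] r 0.157 ang 53.3
top peg0 0.68 [0.791 0.077 0.095] r 0.174 ang 355.8
top peg0 0.62 [0.456 0.106 0.095] r 0.162 ang 174.4
top peg0 0.55 [ 0.676 -0.068  0.095] r 0.168 ang 290.5
top blue_cup_lid 0.66 [0.665 0.164 0.113] r 0.089 ang 57.0
top spoon_cup 0.58 [0.518 0.085 0.035] r 0.099 ang 182.9
top gauge_pad 0.89 [0.685 0.154 0.245] r 0.093 ang 43.4
scene peg0 0.98 [ 0.679 -0.054  0.095] r 0.157 ang 293.3
scene peg0 0.95 [0.563 0.243 0.095] r 0.162 ang 109.3
scene peg0 0.82 [0.723 0.222 0.095] r 0.169 ang 51.1
scene peg0 0.75 [ 0.53  -0.026  0.095] r 0.145 ang 233.2
scene peg0 0.73 [0.458 0.101 0.095] r 0.160 ang 176.1
scene peg0 0.7 [ 0.708 -0.327  0.095] r 0.427 ang 282.4
scene blue_cup_lid 0.72 [0.667 0.174 0.113] r 0.097 ang 59.3
scene blue_cup_lid 0.36 [0.59  0.121 0.113] r 0.041 ang 131.8
scene spoon_cup 0.69 [0.527 0.078 0.035] r 0.091 ang 187.8
scene spoon_cup 0.44 [0.696 0.013 0.035] r 0.110 ang 315.8
scene gauge_pad 0.9 [0.695 0.16  0.245] r 0.105 ang 41.8
scene gauge_pad 0.21 [0.65  0.444 0.245] r 0.355 ang 84.7
scene timer 0.78 [0.554 0.329 0.   ] r 0.247 ang 104.8
scene timer 0.18 [ 0.433 -0.417  0.   ] r 0.539 ang 250.1
```

View pics/c2.png

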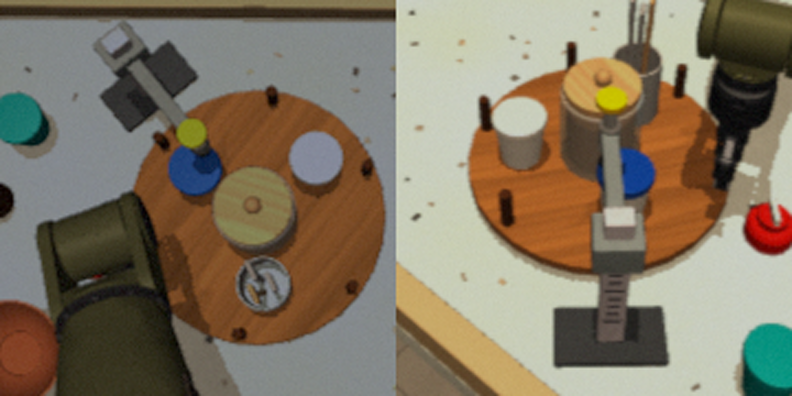

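Emit:
step_arm(rows=[[0,0.002,0,0.7,0,0],[0,0.003,0,1,0,0],[0,0.0044,0.0001,1.5,0,0],[0,0.0059,0.0001,2,0,0],[0,0.0059,0.0001,2,0,0],[0,0.0059,0.0001,2,0,0],[0,0.0044,0.0001,1.5,0,0],[0,0.0044,0.0001,1.5,0,0],[0,0.003,0,1,0,0],[0,0.002,0,0.7,0,0],[0,0,0,0,0,0]])

```text
time_s: 18.75
tcp_pos: [0.5981, 0.2569, 0.0561]
tool_rot: [1.128, 1.259, -1.128]
ft_force: [-0.0, 0.3, -0.6]
grip_width: 0.393
```

```bash
cat > col.py <<'E'
from h import *
# fit lid (r=36mm circle at z=.113) and pad (r=18mm at z=.245) silhouettes: maximise overlap with colour masks in both cameras
from scipy.optimize import minimize
C=np.array([.617,.09])
def proj(p,X): return cv2.projectPoints(np.array(X,float),np.array(p['rvec'],float),np.array(p['tvec'],float),np.array(p['camera_matrix']),None)[0][:,0]
for c in('top','scene'):
    p=cap(c,c+'_c.png');h=cv2.cvtColor(p['image'],cv2.COLOR_RGB2HSV)
    for n,lo,hi,z,r,g in(('lid',(105,120,40),(125,255,255),.113,.036,(.67,.16)),('pad',(24,170,100),(34,255,255),.245,.018,(.688,.152))):
        m=cv2.inRange(h,lo,hi);u=proj(p,[[*g,z]])[0];w=np.zeros_like(m);cv2.circle(w,tuple(int(v) for v in u),30,255,-1);m&=w
        pts=np.column_stack(np.nonzero(m)[::-1]).astype(float)
        X=np.array([atz(p,q,z)[:2] for q in pts])
        best=min((( -( (np.hypot(X[:,0]-x,X[:,1]-y)<r).sum()) +0.0,x,y) for x in np.arange(g[0]-.03,g[0]+.04,.002) for y in np.arange(g[1]-.04,g[1]+.04,.002)))
        top=[(x,y) for x in np.arange(g[0]-.03,g[0]+.04,.002) for y in np.arange(g[1]-.04,g[1]+.04,.002) if (np.hypot(X[:,0]-x,X[:,1]-y)<r).sum()>=-best[0]-1]
        e=np.mean(top,0);d=e-C
        print(c,n,'npx',len(pts),'inliers',-best[0],'centre',e.round(4),'centroid',X.mean(0).round(4),'bbox',X.min(0).round(3),X.max(0).round(3),'r %.3f ang %.1f'%(np.hypot(*d),np.degrees(np.arctan2(d[1],d[0]))))
E
python3 col.py; python3 chk.py | grep -e blue -e gauge -e tcp -e peg; python3 -c "
import cv2,numpy as np
a=cv2.imread('pics/top_c.png')[120:220,150:250];b=cv2.imread('pics/scene_c.png')[190:290,230:330]
cv2.imwrite('pics/c3.png',cv2.resize(np.hstack([a,b]),None,fx=4,fy=4,interpolation=2))"
```

```text
top lid npx 348 inliers 348.0 centre [0.6847 0.1527] centroid [0.6801 0.1499] bbox [0.652 0.12 ] [0.72  0.187] r 0.092 ang 42.8
top pad npx 135 inliers 134.0 centre [0.692 0.156] centroid [0.6904 0.1555] bbox [0.675 0.139] [0.706 0.173] r 0.100 ang 41.3
scene lid npx 259 inliers 246.0 centre [0.6944 0.1548] centroid [0.6974 0.1515] bbox [0.657 0.12 ] [0.731 0.19 ] r 0.101 ang 39.9
scene pad npx 125 inliers 120.0 centre [0.6953 0.1553] centroid [0.6953 0.1553] bbox [0.678 0.138] [0.712 0.173] r 0.102 ang 39.8
tcp [0.5979 0.2569 0.0561] r 0.168 ang 96.52485395216709 q [ 0.35  0.7   1.36 -0.    1.09  0.24]
top peg0 0.93 [0.593 0.244 0.095] r 0.156 ang 99.0
top peg0 0.89 [0.459 0.14  0.095] r 0.166 ang 162.6
top peg0 0.69 [ 0.638 -0.072  0.095] r 0.163 ang 277.4
top peg0 0.65 [0.752 0.185 0.095] r 0.165 ang 35.2
top peg0 0.59 [ 0.484 -0.01   0.095] r 0.167 ang 217.0
top peg0 0.57 [0.773 0.03  0.095] r 0.167 ang 339.0
top blue_cup_lid 0.87 [0.679 0.153 0.113] r 0.088 ang 45.8
top gauge_pad 0.83 [0.689 0.157 0.245] r 0.098 ang 42.9
scene peg0 0.98 [ 0.5   -0.004  0.095] r 0.149 ang 218.7
scene peg0 0.85 [0.464 0.147 0.095] r 0.164 ang 159.5
scene peg0 0.8 [0.602 0.257 0.095] r 0.168 ang 95.2
scene peg0 0.69 [0.755 0.189 0.095] r 0.170 ang 35.7
scene peg0 0.68 [0.761 0.025 0.095] r 0.158 ang 335.7
scene peg0 0.48 [0.564 0.126 0.095] r 0.064 ang 146.3
scene blue_cup_lid 0.75 [0.681 0.147 0.113] r 0.086 ang 41.5
scene gauge_pad 0.73 [0.695 0.16  0.245] r 0.105 ang 41.7
```

View pics/c3.png

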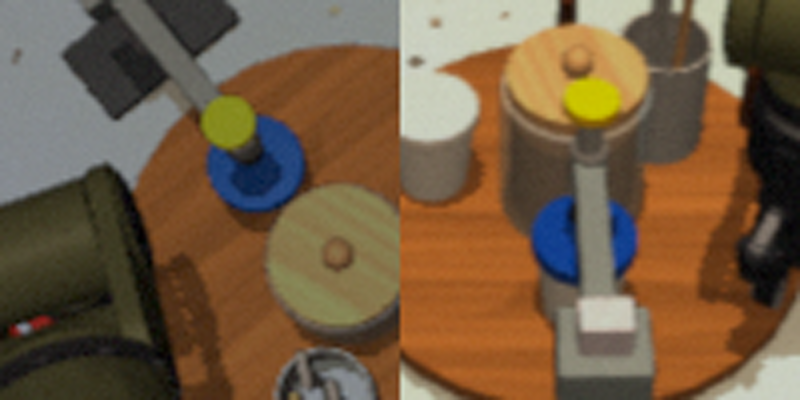

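Lid and pad centres agree to about 3 mm: roughly (0.690, 0.154) for the lid and (0.693, 0.156) for the pad. I'll withdraw straight up, shut the fingers and go above the pad.

Emit:
step_arm(rows=[[0,-0.003,0,0,0,0],[-0.01,0,0,0,0,0],[-0.02,0,0,0,0,0],[-0.03,0,0,0,0,0],[-0.04,0,0,0,0,0],[-0.04,0,0,0,0,0],[-0.04,0,0,0,0,0],[-0.04,0,0,0,0,0],[-0.025,0,0,0,0,0]])

```text
time_s: 20.55
tcp_pos: [0.5949, 0.2566, 0.3057]
tool_rot: [1.131, 1.257, -1.124]
ft_force: [-0.1, -0.3, 0.8]
grip_width: 0.4
```

Emit:
step_arm(rows=[[0,0.0144,0.0185,0,0,0],[0,0.0144,0.0185,0,0,0],[0,0.0144,0.0185,0,0,0],[0,0.0144,0.0185,0,0,0],[0,0.0144,0.0185,0,0,0],[0,0.0144,0.0185,0,0,0],[0,0,0,0,0,0],[0,0,0,0,0,0]], grip=0)

```text
time_s: 21.35
tcp_pos: [0.6928, 0.1558, 0.3014]
tool_rot: [1.128, 1.259, -1.128]
ft_force: [-0.3, 0.2, 0.3]
grip_width: 0.003
```

```bash
python3 col.py; python3 - <<'E'
from h import *
rel([.693,.156,.252],6.3)
p=cap('wrist','w3.png')
E
```

```text
top lid npx 43 inliers 43.0 centre [0.6885 0.1344] centroid [0.6902 0.1255] bbox [0.67 0.12] [0.711 0.132] r 0.084 ang 31.8
tcp [0.6926 0.1563 0.3015] q [0.17  0.659 0.843 0.    1.639 0.06 ] t 21.4 f [0.2 0.  0.8]
shift tool [0.0495 0.0003 0.0003] turn deg [ 0.03 -0.01 -0.01]Traceback (most recent call last):
  File "col.py", line 12, in <module>
    best=min((( -( (np.hypot(X[:,0]-x,X[:,1]-y)<r).sum()) +0.0,x,y) for x in np.arange(g[0]-.03,g[0]+.04,.002) for y in np.arange(g[1]-.04,g[1]+.04,.002)))
  File "col.py", line 12, in <genexpr>
    best=min((( -( (np.hypot(X[:,0]-x,X[:,1]-y)<r).sum()) +0.0,x,y) for x in np.arange(g[0]-.03,g[0]+.04,.002) for y in np.arange(g[1]-.04,g[1]+.04,.002)))
                             ~^^^^^
IndexError: too many indices for array: array is 1-dimensional, but 2 were indexed
```

View pics/w3.png

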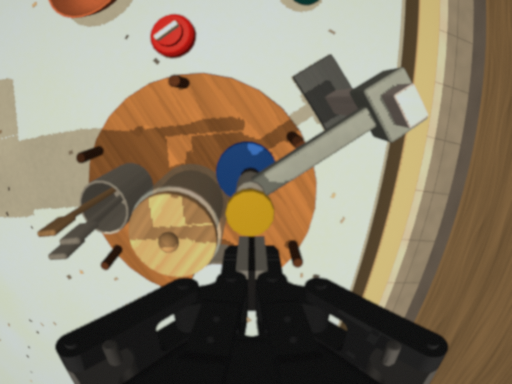

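The wrist view shows the pad at (250,213) straight ahead of the fingertips, with the blue lid at (246,168) behind it. I'll press down slowly.

Emit:
step_arm(rows=[[0.015,0,0,0,0,0],[0.015,0,0,0,0,0],[0.015,0,0,0,0,0],[0.006,0,0,0,0,0],[0.002,0,0,0,0,0],[0.002,0,0,0,0,0],[0.002,0,0,0,0,0],[0.002,0,0,0,0,0],[0,0,0,0,0,0]])

```text
time_s: 22.35
tcp_pos: [0.6932, 0.156, 0.2427]
tool_rot: [1.128, 1.259, -1.127]
ft_force: [-1.3, 1.7, 4.0]
grip_width: 0.004
```

Emit:
step_arm(rows=[[0.002,0,0,0,0,0],[0.002,0,0,0,0,0],[0.002,0,0,0,0,0],[0.002,0,0,0,0,0],[0.002,0,0,0,0,0],[0.002,0,0,0,0,0]])

```text
time_s: 22.95
tcp_pos: [0.6932, 0.156, 0.2307]
tool_rot: [1.128, 1.259, -1.127]
ft_force: [-1.3, 1.0, 5.0]
grip_width: -0.0
```

Emit:
step_arm(rows=[[0.002,0,0,0,0,0],[0.002,0,0,0,0,0],[0.002,0,0,0,0,0],[0,0,0,0,0,0]])

```text
time_s: 23.35
tcp_pos: [0.6931, 0.156, 0.2243]
tool_rot: [1.128, 1.259, -1.127]
ft_force: [0.6, 2.2, 2.9]
grip_width: -0.001
```

Emit:
step_arm(rows=[[0.002,0,0,0,0,0],[0.002,0,0,0,0,0],[0,0,0,0,0,0]])

```text
time_s: 23.65
tcp_pos: [0.6931, 0.1559, 0.2203]
tool_rot: [1.128, 1.259, -1.127]
ft_force: [0.4, 1.6, 4.1]
grip_width: 0.0
```

Emit:
step_arm(rows=[[0.002,0,0,0,0,0],[0.0015,0,0,0,0,0],[0,0,0,0,0,0]])

```text
time_s: 23.95
tcp_pos: [0.6931, 0.1559, 0.217]
tool_rot: [1.128, 1.259, -1.127]
ft_force: [-0.6, 2.6, 5.4]
grip_width: -0.001
```

Emit:
step_arm(rows=[[0.001,0,0,0,0,0],[0.001,0,0,0,0,0],[0,0,0,0,0,0]])

```text
time_s: 24.25
tcp_pos: [0.6932, 0.156, 0.2152]
tool_rot: [1.128, 1.259, -1.127]
ft_force: [-0.9, 1.4, 6.7]
grip_width: -0.0
```

Emit:
step_arm(rows=[[-0.004,0,0,0,0,0],[-0.01,0,0,0,0,0],[-0.02,0,0,0,0,0],[-0.03,0,0,0,0,0],[-0.035,0,0,0,0,0],[-0.02,0,0,0,0,0],[0,-0.03,0,0,0,0],[0,-0.035,0,0,0,0],[0,-0.035,0,0,0,0],[0,-0.035,0,0,0,0],[0,-0.035,0,0,0,0],[0,-0.035,0,0,0,0],[0,-0.035,0,0,0,0],[0,0,0,0,0,0]])

```text
time_s: 25.65
tcp_pos: [0.4519, 0.1291, 0.3351]
tool_rot: [1.128, 1.258, -1.126]
ft_force: [0.0, -0.0, 0.5]
grip_width: -0.001
```

```bash
sed -i 's/z=.113) and/&/; s/\.245,\.018/.215,.018/' col.py; python3 col.py; python3 -c "
import cv2,numpy as np
a=cv2.imread('pics/top_c.png')[90:260,110:310];b=cv2.imread('pics/scene_c.png')[180:350,190:390]
cv2.imwrite('pics/c4.png',cv2.resize(np.hstack([a,b]),None,fx=2,fy=2,interpolation=2))"
```

```text
top lid npx 318 inliers 318.0 centre [0.6847 0.1527] centroid [0.6788 0.1489] bbox [0.652 0.12 ] [0.72  0.187] r 0.092 ang 42.8
top pad npx 128 inliers 126.0 centre [0.691 0.155] centroid [0.6907 0.1552] bbox [0.675 0.14 ] [0.707 0.172] r 0.098 ang 41.3
scene lid npx 265 inliers 252.0 centre [0.6947 0.1547] centroid [0.6961 0.1537] bbox [0.656 0.12 ] [0.731 0.19 ] r 0.101 ang 39.8
scene pad npx 128 inliers 121.0 centre [0.696 0.154] centroid [0.6956 0.155 ] bbox [0.677 0.138] [0.713 0.173] r 0.102 ang 39.0
```

View pics/c4.png

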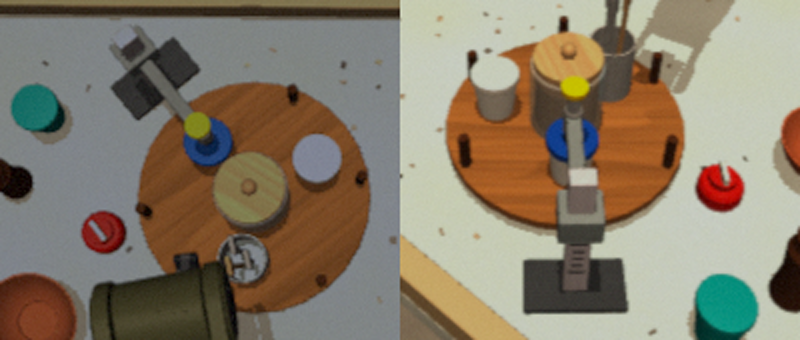

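The carriage stayed down and the lid is still centred under the foot. All items are upright and in place, so I'm handing in.

```bash
python3 -c "
from station import manip
print(manip.close_job())"
```

```text
the job is handed in; nothing more can be done
None
```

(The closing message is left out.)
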